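Make up two lab kits from the stock on the bench

ROBOT

A 6-joint arm with a two-finger parallel gripper is mounted at the origin on a cart in front of the work surface, level with it; the furniture and walls round the work are solid. World frame = base frame: x ahead of the robot, y to its left, z up, the work surface at z = 0. Lengths are in m, angles in rad, forces in N, time in s.
With the tool pointing down it reaches from about 0.375 to 0.9 m from the base axis. Payload 3.1 kg.
Tool frame: the origin (TCP) lies midway between the tips of the shut fingers; the grasp point (between the pads) lies 19 mm behind it; x points along the fingers, z is the direction in which the jaws open and shut, and the axes are right-handed (so a half turn about x gives the same grasp; the last joint's range is limited). The gripper opens to 87 mm and grips with 3 to 60 N. Pads are 19 mm wide; open, the fingers measure 117 mm over their backs; the gripper's body (75 mm by 190 mm) begins 51 mm behind the grasp point.
Start: joints at [-1.448, 0.527, 1.433, -0, 1.181, -0.178], TCP at [0.185, -0.597, 0.223] pointing down, gripper open.
Joint ranges: [-3.08, 3.08], [-0.75, 2.2], [0.22, 2.44], [-1.43, 4.57], [0, 2.65], [-2.85, 2.85]. Speed limits (rad/s): [2.79, 2.79, 3.14, 3.14, 3.14, 3.14].

INTERFACE

Orientations are given as a unit quaternion [x, y, z, w].
In Python, from rig import robot, optics, workorder gives the robot as it stands.
- The arm moves only by the tool arm_command, never from a script. Its argument "plan" is a list of rows, each a list of 7 numbers: the shift along the tool's x, y, z in cm, then the turn, a rotation vector about the tool's x, y, z in rad, then the finger opening in cm, from 0 to 8.7. In form: [[x, y, z, ax, ay, az, gripper], ...]. A call has 1 to 12 rows; each row shifts and turns the pose as measured when the row begins, along the tool's axes as they then stand; what a row does not reach is not made up. A row lasts 1/8 s, in which the tool goes at most 62.5 mm and 10.7 degrees, less where a joint would pass 70% of its speed; a pose out of reach is approached as far as the arm can. A call with a gripper value outside its range is refused whole. The fingers move at their own pace and stop on an object; "grip_force" is the grip in N (left out, the last holds). Time passes only in rows, so rows that do not move let the fingers close. It gives the time, the measured TCP pose, the force and the opening at its end, in the units of the state.
- robot.get_obs(): the state, without advancing time (a new reading comes with each control period).
- optics.camera(name): name is "scene" or "top" or "wrist"; returns (picture, depth): 384x512x3 uint8, blue, green, red; 384x512 float32, m along the optical axis (not along the pixel's ray), 0 where there is no reading.
- optics.camera_info(name): a dict with "mtx" (3x3 intrinsics, pixels), "position" and "rotation" of the camera in the world; the wrist camera has in their place "tool_from_camera" (4x4, takes a point from camera to tool coordinates, whose origin is the TCP and whose axes are the tool frame's). Camera axes: x right, y down, z forward; pixel columns grow to the right and rows downward; lengths in m; the calibration is good to about 2 mm. A picture is of the moment at which its call begins: read the wrist's pose just before it. camera_info takes no time and is no camera call.
- workorder.hand_in(): hands the job in, once; it reports no verdict.
The state is a dict: "time": time; "q": joint angles; "joint_velocities": joint speeds; "joint_torque": joint torques, N m; "position": TCP position; "tool_rot": TCP orientation; "ft_force": force on the tool from outside, world axes, zero at the start; "moment": the same for the moment, N m; "grip_width": finger opening in m.
Only numpy, scipy, OpenCV 4.12 (cv2) and the standard library are available. Lean on these libraries where they do the work, as an engineer would, in place of code of your own. Each camera call takes 0.05 s, during which the arm holds its last target. There are 200 camera calls.

TASK

Make up two kits from the stock standing in a row behind the two trays: put one large weight and the small weight into the two-cell tray, and the other large weight, the small beaker and the lidded jar into the three-cell tray. Stand each thing upright in the middle of a cell of its own (any cell of the right tray), setting it down gently, not dropping it, and leave the dropper bottle and the timer behind the stock where they are.

Things in the scene. Friction and masses are not known exactly. Their poses are not given: they have to be found in the camera images.
- weight_large_a: One of two alike, interchangeable large pale grey (nearly white) calibration weights: a cylinder 27 mm in diameter with a narrower knob on top, 48 mm high in all, about 0.2 kg. Take it by the cylinder, which is the lower half. Origin: centre of the underside; z up, round about z.
- weight_large_b: One of two alike, interchangeable large pale grey (nearly white) calibration weights: a cylinder 27 mm in diameter with a narrower knob on top, 48 mm high in all, about 0.2 kg. Take it by the cylinder, which is the lower half. Origin: centre of the underside; z up, round about z.
- weight_small: The small pale grey (nearly white) calibration weight, same form as the large ones: cylinder 18 mm in diameter, 29 mm high with its knob, about 0.05 kg. Take it low, by the cylinder, which is the lower half. Origin: centre of the underside; z up, round about z.
- small_beaker: Small empty open beaker of clear plastic, 42 mm high, tapering from 46 mm in diameter at the rim to 36 mm at the foot, 18 g: grip it lightly across the outside. Origin: centre of the underside; z up, round about z.
- jar: Small clear sample jar with a white screw lid (fixed), 44 mm in diameter, 60 mm high, about 70 g. Take it round the body or lid. It is the one in the row of stock; the jars standing far back by the wall are not part of the job. Origin: centre of the underside; z up, round about z.
- tray_two: Pale grey plastic kit tray, fixed to the bench, low and open, with two equal cells in a row along its own y axis. Outside 144 mm along y, 88 mm along x, outer and dividing walls 4 mm thick and 10 mm high, floor 3 mm thick. Each cell is 80 mm (x) by 66 mm (y) inside; the cell centres lie at x = 0 and y = -35 and +35 mm in the tray's frame. Origin: centre of the underside; z up. Stands to the left or to the right in front of the stock, turned up to 0.3 rad.
- tray_three: Pale grey plastic kit tray, fixed to the bench, low and open, with three equal cells in a row along its own y axis. Outside 214 mm along y, 88 mm along x, outer and dividing walls 4 mm thick and 10 mm high, floor 3 mm thick. Each cell is 80 mm (x) by 66 mm (y) inside; the cell centres lie at x = 0 and y = -70, 0 and +70 mm in the tray's frame. Origin: centre of the underside; z up. Stands to the left or to the right in front of the stock, turned up to 0.3 rad.
- dropper_bottle: Bystander: small dropper bottle with a pointed red cap, 40 mm in diameter, 106 mm high, standing loose behind the stock. Origin: centre of the underside; z up.
- lab_timer: Bystander: white digital lab timer standing loose behind the stock, 24 mm (x) by 66 mm (y) by 62 mm high. Origin: centre of the underside; z up.
There are look-alikes about, which are no part of the job. There is more than one size of the weight_small; the job needs the smaller.

How it is judged:
At the end, for the whole second after the job is handed in: Two-cell tray: a large weight and the small weight. Three-cell tray: the other large weight, beaker and jar. One to a cell, on the tray's floor, upright within 0.1 rad, centre within 15 mm of the cell's centre along each tray axis, released and at rest (x of weight_small in the frame of tray_two between -0.015 and 0.015 m and (y of weight_small in the frame of tray_two between -0.05 and -0.02 m or y of weight_small in the frame of tray_two between 0.02 and 0.05 m) and x of small_beaker in the frame of tray_three between -0.015 and 0.015 m and (y of small_beaker in the frame of tray_three between -0.085 and -0.055 m or y of small_beaker in the frame of tray_three between -0.015 and 0.015 m or y of small_beaker in the frame of tray_three between 0.055 and 0.085 m) and x of jar in the frame of tray_three between -0.015 and 0.015 m and (y of jar in the frame of tray_three between -0.085 and -0.055 m or y of jar in the frame of tray_three between -0.015 and 0.015 m or y of jar in the frame of tray_three between 0.055 and 0.085 m) and horizontal distance between small_beaker and jar above 0.035 m and ((x of weight_large_a in the frame of tray_two between -0.015 and 0.015 m and (y of weight_large_a in the frame of tray_two between -0.05 and -0.02 m or y of weight_large_a in the frame of tray_two between 0.02 and 0.05 m) and x of weight_large_b in the frame of tray_three between -0.015 and 0.015 m and (y of weight_large_b in the frame of tray_three between -0.085 and -0.055 m or y of weight_large_b in the frame of tray_three between -0.015 and 0.015 m or y of weight_large_b in the frame of tray_three between 0.055 and 0.085 m) and horizontal distance between weight_large_a and weight_small above 0.035 m and horizontal distance between weight_large_b and small_beaker above 0.035 m and horizontal distance between weight_large_b and jar above 0.035 m) or (x of weight_large_b in the frame of tray_two between -0.015 and 0.015 m and (y of weight_large_b in the frame of tray_two between -0.05 and -0.02 m or y of weight_large_b in the frame of tray_two between 0.02 and 0.05 m) and x of weight_large_a in the frame of tray_three between -0.015 and 0.015 m and (y of weight_large_a in the frame of tray_three between -0.085 and -0.055 m or y of weight_large_a in the frame of tray_three between -0.015 and 0.015 m or y of weight_large_a in the frame of tray_three between 0.055 and 0.085 m) and horizontal distance between weight_large_b and weight_small above 0.035 m and horizontal distance between weight_large_a and small_beaker above 0.035 m and horizontal distance between weight_large_a and jar above 0.035 m)) and height (world z) of each of weight_large_a, weight_large_b, weight_small, small_beaker, jar below 0.007 m and angle between each of weight_large_a, weight_large_b, weight_small, small_beaker, jar's own z axis and vertical below 0.1 rad and linear speed of each of weight_large_a, weight_large_b, weight_small, small_beaker, jar below 0.02 m/s); the robot touches nothing.
It fails at once if A thing was dropped or thrown: it moved faster than 0.7 m/s with no finger on it ((linear speed of weight_large_a above 0.7 m/s and contact force between the fingers and weight_large_a below 0.01 N) or (linear speed of weight_large_b above 0.7 m/s and contact force between the fingers and weight_large_b below 0.01 N) or (linear speed of weight_small above 0.7 m/s and contact force between the fingers and weight_small below 0.01 N) or (linear speed of small_beaker above 0.7 m/s and contact force between the fingers and small_beaker below 0.01 N) or (linear speed of jar above 0.7 m/s and contact force between the fingers and jar below 0.01 N)).
It fails at once if The dropper bottle or the timer was moved more than 20 mm or tipped ((distance of dropper_bottle from where it was at the start of the episode above 0.02 m or angle between dropper_bottle's own z axis and vertical above 0.3 rad) or (distance of lab_timer from where it was at the start of the episode above 0.02 m or angle between lab_timer's own z axis and vertical above 0.3 rad)).
It also fails if it takes over 128 s, if anything falls off the work surface, if the arm or the gripper's body presses on something with over 40 N, if the wrist force passes 120 N, or if a joint passes its speed limit or range.

## Working session

There is one attempt and no reset: what is moved stays moved. The work goes in short steps, Python scripts to look and compute and a tool call to move; the robot and the scene stay as the last step left them, time stands still between calls to the robot, and variables do not carry over. Pictures are saved under pics/ and viewed, about 12 in all and at most 16, crops included, and the job is handed in when it is done.

Besides the shell and the picture viewer there is one more tool, called after ">>>" by a JSON object that holds its "api" and its "payload". arm_command: Moves the arm, as the interface text tells. Its arguments: {"type":"object","properties":{"plan":{"type":"array"},"grip_force":{"type":"number"}},"required":["plan"]}

```bash
mkdir -p pics; ls; python3 - <<'E'
from rig import robot, optics, workorder
import cv2,numpy as np
print(robot.get_obs())
for n in("scene","top"):
    p,d=optics.camera(n); cv2.imwrite(f"pics/{n}0.png",p); np.savez(f"{n}0.npz",p=p,d=d)
    print(n,optics.camera_info(n))
print(optics.camera_info("wrist"))
E
```

```text
pics
{'time': 0.0, 'q': array([-1.44849837e+00,  5.28497099e-01,  1.43385880e+00,  1.45383629e-05,
        1.18137666e+00, -1.78494808e-01]), 'joint_velocities': array([-0.00043212, -0.00275241, -0.00048128,  0.00110171, -0.00176056,
        0.00053598]), 'joint_torque': array([-5.16946620e-04, -4.40038097e+01, -1.76590472e+01,  6.30117743e-02,
        5.82283689e-02, -1.74608685e-04]), 'position': array([ 0.18512128, -0.59621693,  0.22156645]), 'tool_rot': array([ 0.41999525,  0.5697857 , -0.41888913,  0.56875314]), 'ft_force': array([ 1.25393585, -0.80343636,  0.19564634]), 'moment': array([-0.05176927,  0.02008174, -0.0369144 ]), 'grip_width': 0.08741324980466558}
scene {'mtx': array([[430.90786089,   0.        , 260.21500914],
       [  0.        , 430.90786089, 189.13751903],
       [  0.        ,   0.        ,   1.        ]]), 'position': array([0.29150297, 0.60797884, 0.56230562]), 'rotation': array([-0.22782268,  0.85870525, -0.44452982,  0.11452236])}
top {'mtx': array([[359.5751244 ,   0.        , 251.38723589],
       [  0.        , 359.5751244 , 194.87052304],
       [  0.        ,   0.        ,   1.        ]]), 'position': array([ 0.53503672, -0.02522888,  0.924404  ]), 'rotation': array([-0.69600207,  0.71543856, -0.04721786,  0.03872027])}
{'mtx': array([[324.66618344,   0.        , 256.23431251],
       [  0.        , 324.66618344, 189.77246427],
       [  0.        ,   0.        ,   1.        ]]), 'tool_from_camera': array([[ 8.58995626e-04, -2.61926601e-01,  9.65087415e-01,
        -1.61584662e-01],
       [-3.33775675e-04, -9.65087792e-01, -2.61926406e-01,
         7.09552561e-02],
       [ 9.99999575e-01, -9.71290658e-05, -9.16430920e-04,
        -9.06589069e-05],
       [ 0.00000000e+00,  0.00000000e+00,  0.00000000e+00,
         1.00000000e+00]])}
```

View pics/top0.png

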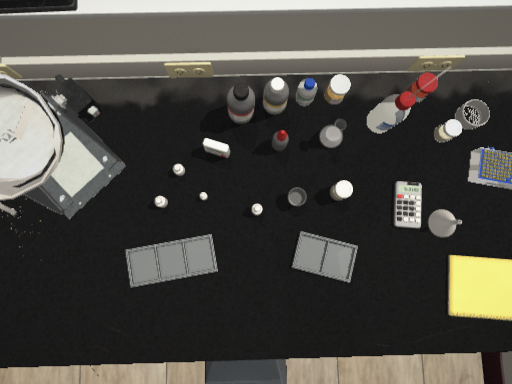

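View pics/scene0.png

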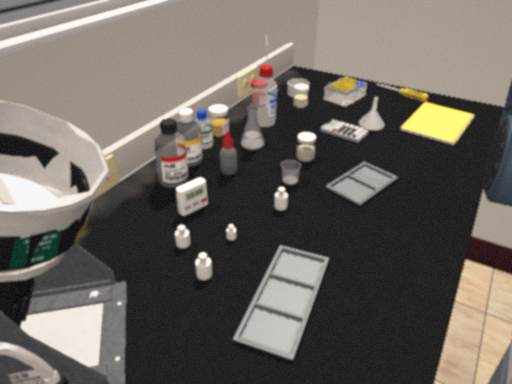

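Top view: there are four weights, at pixels (178,169), (161,202), (203,196) and (257,210). The beaker is at (297,197), the row jar at (342,190), the three-cell tray at (171,260) and the two-cell tray at (325,257). The timer is at (216,148) and the dropper bottle at (281,140). I'll measure the weights' sizes to tell them apart.

```bash
cat > h.py <<'E'
from rig import robot, optics, workorder
import cv2,numpy as np
from scipy.spatial.transform import Rotation as R
def cloud(d,info,T=None):
    K=info["mtx"];v,u=np.indices(d.shape)
    P=np.stack([(u-K[0,2])/K[0,0]*d,(v-K[1,2])/K[1,1]*d,d],-1)
    if T is None: return P@R.from_quat(info["rotation"]).as_matrix().T+info["position"]
    return P@T[:3,:3].T+T[:3,3]
def wristT(o,info):
    T=np.eye(4);T[:3,:3]=R.from_quat(o["tool_rot"]).as_matrix();T[:3,3]=o["position"]
    return T@info["tool_from_camera"]
E
python3 - <<'E'
from h import *
f=np.load("top0.npz");p,d=f["p"],f["d"];W=cloud(d,optics.camera_info("top"))
m=((W[...,2]>.012)&(d>0)).astype(np.uint8);m[:130]=0;m[:,:130]=0
n,L,s,c=cv2.connectedComponentsWithStats(m)
for i in range(1,n):
    if s[i,4]<15: continue
    P=W[L==i];z=P[:,2];a=P.min(0);b=P.max(0)
    print(s[i,:5],c[i].round(),"ctr",((a+b)/2)[:2].round(4),"ext",(b-a)[:2].round(3),"zmax",np.percentile(z,97).round(3),"top",P[z>z.max()-.008][:,:2].mean(0).round(4))
g=cv2.cvtColor(p,cv2.COLOR_BGR2GRAY)
for name,x0,y0,x1,y1 in(("three",120,228,225,292),("two",285,228,364,288)):
    mm=np.zeros_like(m);mm[y0:y1,x0:x1]=(g[y0:y1,x0:x1]>60)
    mm=cv2.morphologyEx(mm,cv2.MORPH_CLOSE,np.ones((3,3)))
    cs=max(cv2.findContours(mm,0,2)[0],key=cv2.contourArea)
    info=optics.camera_info("top");K=info["mtx"];Rm=R.from_quat(info["rotation"]).as_matrix();C=info["position"]
    uv=cs[:,0].astype(float);r=np.c_[(uv-K[:2,2])/K[0,0],np.ones(len(uv))]@Rm.T
    X=C+r*((0.01-C[2])/r[:,2])[:,None]
    print(name,cv2.minAreaRect((X[:,:2]*1000).astype(np.float32)),"floorz",np.median(W[...,2][mm>0]))
print("bench z",np.median(W[300:340,100:400,2]))
t=cv2.resize(p[155:225,145:275],None,fx=6,fy=6,interpolation=cv2.INTER_CUBIC);cv2.imwrite("pics/c1.png",t)
E
```

```text
[272 130  17  20 262] [280. 139.] ctr [ 0.7814 -0.1134] ext [0.038 0.039] zmax 0.105 top [ 0.7821 -0.1138]
[320 130  23  17 335] [331. 137.] ctr [ 0.7892 -0.2486] ext [0.044 0.057] zmax 0.084 top [ 0.7869 -0.2503]
[374 130  13   2  21] [380. 130.] ctr [ 0.8065 -0.3782] ext [0.005 0.028] zmax 0.027 top [ 0.8048 -0.3798]
[434 130  28  12 220] [446. 134.] ctr [ 0.7899 -0.5433] ext [0.03  0.043] zmax 0.062 top [ 0.7846 -0.5439]
[203 138  27  19 329] [216. 147.] ctr [0.766  0.0475] ext [0.037 0.064] zmax 0.065 top [0.7675 0.0466]
[ 470  146   42   42 1389] [492. 167.] ctr [ 0.6998 -0.6544] ext [0.103 0.104] zmax 0.048 top [ 0.7024 -0.6519]
[173 163  12  12  98] [178. 169.] ctr [0.718  0.1461] ext [0.026 0.026] zmax 0.044 top [0.7172 0.1467]
[331 180  22  20 329] [342. 190.] ctr [ 0.6497 -0.2615] ext [0.043 0.042] zmax 0.063 top [ 0.6503 -0.2617]
[394 181  28  47 927] [408. 204.] ctr [ 0.6125 -0.4365] ext [0.119 0.077] zmax 0.018 top [ 0.6127 -0.4374]
[288 187  19  19 127] [298. 194.] ctr [ 0.6368 -0.15  ] ext [0.045 0.046] zmax 0.046 top [ 0.6391 -0.1505]
[200 192   7   8  44] [203. 195.] ctr [0.6477 0.0848] ext [0.017 0.016] zmax 0.032 top [0.6478 0.0847]
[155 196  12  11 109] [160. 201.] ctr [0.6353 0.1902] ext [0.025 0.026] zmax 0.049 top [0.6361 0.1911]
[252 203  11  12  97] [257. 208.] ctr [ 0.6101 -0.0505] ext [0.027 0.025] zmax 0.05 top [ 0.6102 -0.0498]
[432 210  30  25 466] [444. 222.] ctr [ 0.5636 -0.5236] ext [0.061 0.059] zmax 0.077 top [ 0.5623 -0.5241]
three ((487.80487060546875, 167.54920959472656), (95.71363830566406, 220.19696044921875), 8.763863563537598) floorz 0.004542292919930135
two ((486.2435607910156, -217.73590087890625), (150.22935485839844, 95.68661499023438), 73.8712387084961) floorz 0.004845729702047774
bench z 0.0013209644644929242
```

View pics/c1.png

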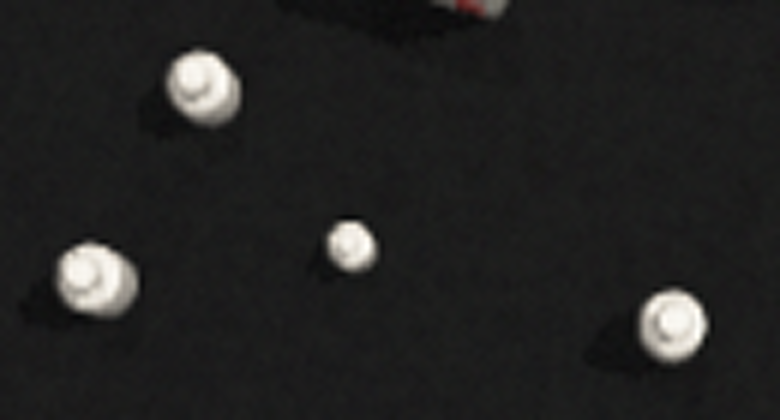

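The weights, by height and diameter:
- (160,201): 49 mm high, 26 mm across. Large.
- (257,208): 49 mm high, 27 mm across. Large.
- (203,195): 30 mm high, 17 mm across. This is the small weight.
- (178,169): about 43 mm high and standing behind the row. An off-size look-alike, so I'll leave it.

The crop agrees: one clearly tiny weight, two in the row, and an odd one at upper left. Next I'll work out the tool orientation.

```bash
cat >> h.py <<'E'
Rg=np.array([[0,0,1],[0,1,0],[-1,0,0.]])  # tool x=-Z y=+Y z=+X
def go(x,y,z):
    o=robot.get_obs();M=R.from_quat(o["tool_rot"]).as_matrix()
    print("t",o["time"],"pos",o["position"].round(4),"w",o["grip_width"].round(4),"F",o["ft_force"].round(1),"q6",o["q"][5].round(2))
    print("rotvec tool",R.from_matrix(M.T@Rg).as_rotvec().round(3),"shift cm tool",(M.T@(np.array([x,y,z])-o["position"])*100).round(2),
     "aligned [x,y,z]",(Rg.T@(np.array([x,y,z])-o["position"])*100).round(2))
E
python3 - <<'E'
from h import *
go(.5,-.25,.2)
M=R.from_quat(robot.get_obs()["tool_rot"]).as_matrix();print(M.round(3))
E
```

```text
Traceback (most recent call last):
  File "h.py", line 15, in go
    print("t",o["time"],"pos",o["position"].round(4),"w",o["grip_width"].round(4),"F",o["ft_force"].round(1),"q6",o["q"][5].round(2))
                                                         ^^^^^^^^^^^^^^^^^^^^^
AttributeError: 'float' object has no attribute 'round'
```

```bash
sed -i 's/o\["grip_width"\].round(4)/round(o["grip_width"],4)/' h.py
python3 - <<'E'
from h import *
go(.5,-.25,.2)
M=R.from_quat(robot.get_obs()["tool_rot"]).as_matrix();print(M.round(3))
E
```

```text
t 0.1 pos [ 0.1851 -0.5963  0.2217] w 0.087 F [ 0.2 -0.1 -0.4] q6 -0.18
rotvec tool [-1.27e+00 -1.00e-03 -2.00e-03] shift cm tool [  2.23  40.33 -23.74] aligned [x,y,z] [ 2.17 34.63 31.49]
[[-0.     0.955  0.296]
 [ 0.002  0.296 -0.955]
 [-1.     0.    -0.002]]
```

>>> {"api": "arm_command", "payload": {"plan": [[0.5,6,0.3,-0.106,0,0,8.7],[0.5,6,0.3,-0.106,0,0,8.7],[0.5,6,0.3,-0.106,0,0,8.7],[0.5,6,0.3,-0.106,0,0,8.7],[0.5,6,0.3,-0.106,0,0,8.7],[0.5,6,0.3,-0.106,0,0,8.7],[0.5,6,0.3,-0.106,0,0,8.7],[0.5,6,0.3,-0.106,0,0,8.7],[0.5,6,0.3,-0.106,0,0,8.7],[0.5,6,0.3,-0.106,0,0,8.7],[0.5,6,0.3,-0.106,0,0,8.7],[0,0,0,0,0,0,8.7]], "grip_force": 20}}

```text
time: 1.6
position: [0.6325, -0.1394, 0.1582]
tool_rot: [0.026, 0.708, -0.023, 0.705]
ft_force: [-0.4, -0.9, 0.3]
grip_width: 0.0868
```

```bash
python3 - <<'E'
from h import *
go(.61,-.05,.12)
E
```

```text
t 1.6 pos [ 0.6325 -0.1394  0.1582] w 0.0868 F [-0.4 -0.9  0.3] q6 -0.32
rotvec tool [-0.07  -0.005 -0.004] shift cm tool [ 3.88  8.74 -2.85] aligned [x,y,z] [ 3.82  8.94 -2.25]
```

>>> {"api": "arm_command", "payload": {"plan": [[1.5,4.4,-1.3,-0.07,0,-0.003,8.7],[1.5,4.5,-1.1,0,-0.003,0,8.7],[0,0,0,0,0,0,8.7],[0,0,0,0,0,0,8.7]]}}

```text
time: 2.1
position: [0.6118, -0.0507, 0.1272]
tool_rot: [-0.0, 0.707, -0.001, 0.707]
ft_force: [0.9, -0.4, 0.4]
grip_width: 0.0873
```

```bash
cat >> h.py <<'E'
def wlook(tag=None,zlo=.015):
    o=robot.get_obs();info=optics.camera_info("wrist");p,d=optics.camera("wrist")
    W=cloud(d,info,wristT(o,info));x,y,_=o["position"]
    m=((W[...,2]>zlo)&(W[...,2]<.075)&(d>0)&(W[...,0]>.4)).astype(np.uint8)
    n,L,s,c=cv2.connectedComponentsWithStats(m)
    for i in range(1,n):
        if s[i,4]<150: continue
        P=W[L==i];a=P.min(0);b=P.max(0);z=P[:,2]
        print(c[i].round(),s[i,4],"ctr",((a+b)/2)[:2].round(4),"ext",(b-a)[:2].round(3),"zmax",np.percentile(z,98).round(4),"top",P[z>np.percentile(z,98)-.006][:,:2].mean(0).round(4))
    if tag: cv2.imwrite(f"pics/{tag}.png",p)
    return p,d,W
E
python3 - <<'E'
from h import *
go(.61,-.05,.004)
wlook("w1")
E
```

```text
t 2.1 pos [ 0.6118 -0.0507  0.1272] w 0.0873 F [ 0.9 -0.4  0.4] q6 -0.26
rotvec tool [-0.001 -0.001  0.001] shift cm tool [12.32  0.08 -0.17] aligned [x,y,z] [12.32  0.07 -0.18]
[307.  13.] 529 ctr [0.6495 0.0853] ext [0.018 0.018] zmax 0.0293 top [0.6493 0.0855]
[474.  61.] 5834 ctr [0.7636 0.0488] ext [0.03  0.064] zmax 0.0623 top [0.765  0.0449]
[257. 187.] 901 ctr [ 0.6117 -0.0489] ext [0.027 0.027] zmax 0.0472 top [ 0.6116 -0.0484]
[288. 299.] 823 ctr [ 0.6387 -0.1481] ext [0.045 0.041] zmax 0.0422 top [ 0.6397 -0.1414]
```

View pics/w1.png

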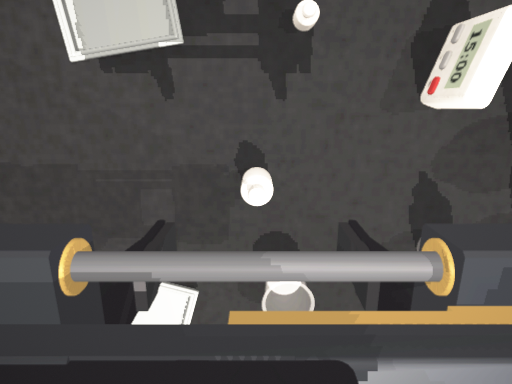

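The wrist view shows weight B at pixel (257,187), 27 mm across and 47 mm high. The small weight is at (307,13), 18 mm across and 29 mm high. Now I'll grasp B.

>>> {"api": "arm_command", "payload": {"plan": [[4.5,0.2,0,0,0,0,8.7],[4.5,0,0,0,0,0,8.7],[2.5,0,0,0,0,0,6],[0.7,0,0,0,0,0,5],[0,0,0,0,0,0,2],[0,0,0,0,0,0,2],[0,0,0,0,0,0,2],[0,0,0,0,0,0,2],[0,0,0,0,0,0,2]], "grip_force": 20}}

```text
time: 3.28
position: [0.6202, -0.0596, 0.0092]
tool_rot: [0.002, 0.701, -0.006, 0.713]
ft_force: [0.9, 0.1, -1.4]
grip_width: 0.0266
```

```bash
python3 - <<'E'
from h import *
go(.612,-.049,.1)
E
```

```text
t 3.275 pos [ 0.6202 -0.0596  0.0092] w 0.0266 F [ 0.9  0.1 -1.4] q6 -0.26
rotvec tool [-0.012  0.016  0.007] shift cm tool [-9.1   0.99 -0.69] aligned [x,y,z] [-9.08  1.06 -0.82]
```

>>> {"api": "arm_command", "payload": {"plan": [[0,0,0,0,0,0,5],[0,0,0,0,0,0,5],[0,1,-0.8,-0.012,0.016,0.007,5],[0,0,0,0,0,0,5]]}}

```text
time: 3.78
position: [0.6125, -0.0486, 0.0093]
tool_rot: [-0.0, 0.707, 0.001, 0.707]
ft_force: [0.9, -0.2, -0.6]
grip_width: 0.0493
```

```bash
python3 - <<'E'
from h import *
go(.612,-.049,.005)
wlook("w2")
E
```

```text
t 3.775 pos [ 0.6125 -0.0486  0.0093] w 0.0493 F [ 0.9 -0.2 -0.6] q6 -0.26
rotvec tool [ 0.002  0.    -0.001] shift cm tool [ 0.43 -0.04 -0.05] aligned [x,y,z] [ 0.43 -0.04 -0.05]
[270. 238.] 1310 ctr [ 0.6189 -0.0413] ext [0.026 0.013] zmax 0.0323 top [ 0.619  -0.0402]
[195. 239.] 709 ctr [ 0.5817 -0.0444] ext [0.012 0.015] zmax 0.0451 top [ 0.5809 -0.0378]
[319. 240.] 697 ctr [ 0.6425 -0.0441] ext [0.012 0.015] zmax 0.0453 top [ 0.6432 -0.0377]
[184. 295.] 864 ctr [ 0.5847 -0.0469] ext [0.006 0.023] zmax 0.0743 top [ 0.5828 -0.0423]
[329. 295.] 868 ctr [ 0.6395 -0.0467] ext [0.006 0.024] zmax 0.0744 top [ 0.6413 -0.0421]
```

>>> {"api": "arm_command", "payload": {"plan": [[0.4,0,0.6,0,0,0,5],[0,0,0,0,0,0,2],[0,0,0,0,0,0,2],[0,0,0,0,0,0,2],[0,0,0,0,0,0,2]], "grip_force": 25}}

```text
time: 4.45
position: [0.6199, -0.0493, 0.005]
tool_rot: [-0.0, 0.706, 0.0, 0.708]
ft_force: [-0.0, -0.6, 0.2]
grip_width: 0.0263
```

>>> {"api": "arm_command", "payload": {"plan": [[-2,0,0,0,0,0,2],[-3,0,0,0,0,0,2],[-3,0,0,0,0,0,2],[0,0,0,0,0,0,2]]}}

```text
time: 4.95
position: [0.6196, -0.0493, 0.0896]
tool_rot: [-0.0, 0.706, 0.0, 0.708]
ft_force: [0.6, 0.0, -2.5]
grip_width: 0.0262
```

```bash
python3 - <<'E'
from h import *
go(.496,-.184,.085)
E
```

```text
t 4.95 pos [ 0.6196 -0.0493  0.0896] w 0.0262 F [ 0.6  0.  -2.5] q6 -0.26
rotvec tool [0.001 0.002 0.   ] shift cm tool [  0.44 -13.45 -12.37] aligned [x,y,z] [  0.46 -13.47 -12.36]
```

>>> {"api": "arm_command", "payload": {"plan": [[0,-3.4,-3.1,0,0,0,2],[0,-3.4,-3.1,0,0,0,2],[0,-3.4,-3.1,0,0,0,2],[0,-3.3,-3.1,0,0,0,2],[0,0,0,0,0,0,2]]}}

```text
time: 5.58
position: [0.4915, -0.1867, 0.0875]
tool_rot: [-0.001, 0.707, 0.002, 0.708]
ft_force: [0.5, 0.0, -1.3]
grip_width: 0.026
```

```bash
python3 - <<'E'
from h import *
go(.496,-.184,.0095)
E
```

```text
t 5.575 pos [ 0.4915 -0.1867  0.0875] w 0.026 F [ 0.5  0.  -1.3] q6 -0.58
rotvec tool [ 0.004  0.002 -0.001] shift cm tool [7.8  0.26 0.43] aligned [x,y,z] [7.8  0.27 0.45]
```

>>> {"api": "arm_command", "payload": {"plan": [[3,0.3,0.45,0.004,0,0,2],[3,0,0,0,0,0,2],[1,0,0,0,0,0,2],[0,0,0,0,0,0,2]]}}

```text
time: 6.08
position: [0.498, -0.1826, 0.0154]
tool_rot: [0.001, 0.706, -0.0, 0.708]
ft_force: [0.4, 0.4, -1.9]
grip_width: 0.0258
```

```bash
python3 - <<'E'
from h import *
go(.496,-.184,.008)
E
```

```text
t 6.075 pos [ 0.498  -0.1826  0.0154] w 0.0258 F [ 0.4  0.4 -1.9] q6 -0.57
rotvec tool [-0.001  0.003 -0.001] shift cm tool [ 0.74 -0.14 -0.2 ] aligned [x,y,z] [ 0.74 -0.14 -0.2 ]
```

>>> {"api": "arm_command", "payload": {"plan": [[0.4,-0.1,-0.2,0,0.003,0,2],[0.2,0,0,0,0,0,2],[0.15,0,0,0,0,0,2],[0,0,0,0,0,0,2]]}}

```text
time: 6.58
position: [0.4977, -0.1841, 0.0097]
tool_rot: [-0.0, 0.706, -0.001, 0.709]
ft_force: [-0.9, 0.2, -1.7]
grip_width: 0.0259
```

>>> {"api": "arm_command", "payload": {"plan": [[0.2,0,0,0,0,0,2],[0.1,0,0,0,0,0,2],[0,0,0,0,0,0,2]]}}

```text
time: 6.95
position: [0.4981, -0.1844, 0.0082]
tool_rot: [-0.001, 0.705, -0.001, 0.709]
ft_force: [1.3, -0.1, -0.8]
grip_width: 0.0264
```

>>> {"api": "arm_command", "payload": {"plan": [[0.1,0,0,0,0,0,2],[0,0,0,0,0,0,3],[0,0,0,0,0,0,3.8],[0,0,0,0,0,0,3.8],[-2,0,0,0,0,0,3.8],[-4,0,0,0,0,0,3.8],[-4,0,0,0,0,0,5],[0,0,0,0,0,0,5]]}}

```text
time: 7.95
position: [0.4976, -0.1844, 0.1091]
tool_rot: [-0.0, 0.706, -0.001, 0.709]
ft_force: [1.2, -0.5, 0.0]
grip_width: 0.0474
```

```bash
python3 - <<'E'
from h import *
go(.6495,.0855,.10)
E
```

```text
t 7.95 pos [ 0.4976 -0.1844  0.1091] w 0.0474 F [ 1.2 -0.5  0. ] q6 -0.57
rotvec tool [-0.001  0.004  0.002] shift cm tool [ 0.92 27.   15.17] aligned [x,y,z] [ 0.91 26.99 15.19]
```

>>> {"api": "arm_command", "payload": {"plan": [[0,4.5,2.5,0,0.004,0.002,5],[0,4.5,2.5,0,0,0,5],[0,4.5,2.5,0,0,0,5],[0,4.5,2.5,0,0,0,5],[0,4.5,2.5,0,0,0,5],[0,4.5,2.7,0,0,0,5],[0,0,0,0,0,0,5]]}}

```text
time: 8.82
position: [0.6517, 0.0922, 0.0997]
tool_rot: [0.002, 0.71, -0.001, 0.704]
ft_force: [0.2, 0.0, -0.0]
grip_width: 0.0499
```

```bash
python3 - <<'E'
from h import *
go(.6495,.0855,.003)
wlook()
E
```

```text
t 8.825 pos [0.6517 0.0922 0.0997] w 0.0499 F [ 0.2  0.  -0. ] q6 -0.02
rotvec tool [-0.005 -0.009 -0.001] shift cm tool [ 9.67 -0.68 -0.12] aligned [x,y,z] [ 9.67 -0.67 -0.22]
[237.  57.] 1413 ctr [0.6374 0.1924] ext [0.027 0.026] zmax 0.0474 top [0.6377 0.1923]
[351. 124.] 1200 ctr [0.7188 0.1476] ext [0.026 0.026] zmax 0.042 top [0.7183 0.1478]
[256. 204.] 422 ctr [0.6497 0.0861] ext [0.018 0.018] zmax 0.0293 top [0.6497 0.0865]
[416. 217.] 393 ctr [0.7748 0.076 ] ext [0.023 0.012] zmax 0.0423 top [0.7736 0.0802]
```

>>> {"api": "arm_command", "payload": {"plan": [[1.5,-0.6,-0.2,-0.005,-0.009,0,5],[2.5,0,0,0,0,0,5],[1.5,0,0,0,0,0,5],[0,0,0,0,0,0,5]]}}

```text
time: 9.38
position: [0.643, 0.0802, 0.0395]
tool_rot: [0.001, 0.711, -0.002, 0.703]
ft_force: [-0.3, -0.4, 0.4]
grip_width: 0.05
```

```bash
python3 - <<'E'
from h import *
go(.6497,.086,.003)
E
```

```text
t 9.375 pos [0.643  0.0802 0.0395] w 0.05 F [-0.3 -0.4  0.4] q6 -0.04
rotvec tool [-0.005 -0.012  0.001] shift cm tool [3.64 0.59 0.71] aligned [x,y,z] [3.65 0.58 0.67]
```

>>> {"api": "arm_command", "payload": {"plan": [[0.8,0.55,0.7,-0.005,-0.012,0,5],[0.8,0,0,0,0,0,5],[0,0,0,0,0,0,5]]}}

```text
time: 9.75
position: [0.6515, 0.0853, 0.0237]
tool_rot: [-0.0, 0.706, -0.0, 0.708]
ft_force: [-0.8, 1.1, -0.7]
grip_width: 0.0498
```

```bash
python3 - <<'E'
from h import *
go(.6497,.086,.003)
E
```

```text
t 9.75 pos [0.6515 0.0853 0.0237] w 0.0498 F [-0.8  1.1 -0.7] q6 -0.04
rotvec tool [-0.     0.004  0.001] shift cm tool [ 2.07  0.07 -0.18] aligned [x,y,z] [ 2.07  0.07 -0.18]
```

>>> {"api": "arm_command", "payload": {"plan": [[1,0,-0.15,0,0.003,0,5],[0.6,0,0,0,0,0,5],[0.4,0,0,0,0,0,5],[0,0,0,0,0,0,5]]}}

```text
time: 10.25
position: [0.6502, 0.0855, 0.0027]
tool_rot: [-0.0, 0.707, -0.0, 0.708]
ft_force: [1.0, 0.3, -0.1]
grip_width: 0.0499
```

```bash
python3 - <<'E'
from h import *
go(.6497,.086,.0025)
E
```

```text
t 10.25 pos [0.6502 0.0855 0.0027] w 0.0499 F [ 1.   0.3 -0.1] q6 -0.04
rotvec tool [0.    0.001 0.001] shift cm tool [ 0.02  0.05 -0.05] aligned [x,y,z] [ 0.02  0.05 -0.05]
```

>>> {"api": "arm_command", "payload": {"plan": [[0,0,0,0,0,0,1],[0,0,0,0,0,0,1],[0,0,0,0,0,0,1],[0,0,0,0,0,0,1],[0,0,0,0,0,0,1],[-1,0,0,0,0,0,1],[-3,0,0,0,0,0,1],[-3,0,0,0,0,0,1],[-2,0,0,0,0,0,1],[0,0,0,0,0,0,1]], "grip_force": 15}}

```text
time: 11.5
position: [0.6506, 0.0856, 0.0979]
tool_rot: [-0.0, 0.706, -0.0, 0.708]
ft_force: [0.3, 0.6, -1.1]
grip_width: 0.0177
```

```bash
python3 - <<'E'
from h import *
go(.4765,-.2514,.092)
E
```

```text
t 11.5 pos [0.6506 0.0856 0.0979] w 0.0177 F [ 0.3  0.6 -1.1] q6 -0.04
rotvec tool [0.    0.003 0.001] shift cm tool [  0.57 -33.7  -17.42] aligned [x,y,z] [  0.59 -33.7  -17.41]
```

>>> {"api": "arm_command", "payload": {"plan": [[0,-4.2,-2.2,0,0.003,0,1],[0,-4.2,-2.2,0,0,0,1],[0,-4.2,-2.2,0,0,0,1],[0,-4.2,-2.2,0,0,0,1],[0,-4.2,-2.2,0,0,0,1],[0,-4.2,-2.2,0,0,0,1],[0,-4.2,-2.2,0,0,0,1],[0,-3,-1.8,0,0,0,1],[0,-0.6,0,0,0,0,1],[0,0,0,0,0,0,1]]}}

```text
time: 12.75
position: [0.4725, -0.2522, 0.0925]
tool_rot: [0.0, 0.708, 0.002, 0.706]
ft_force: [0.0, -0.9, -0.6]
grip_width: 0.0173
```

```bash
python3 - <<'E'
from h import *
go(.4765,-.2514,.006)
wlook("w3")
E
```

```text
t 12.75 pos [ 0.4725 -0.2522  0.0925] w 0.0173 F [ 0.  -0.9 -0.6] q6 -0.7
rotvec tool [ 0.002 -0.004 -0.003] shift cm tool [8.64 0.06 0.44] aligned [x,y,z] [8.65 0.08 0.4 ]
[490.  56.] 1472 ctr [ 0.6319 -0.1504] ext [0.033 0.04 ] zmax 0.0423 top [ 0.6204 -0.1525]
[295. 107.] 1369 ctr [ 0.4977 -0.1844] ext [0.027 0.026] zmax 0.0506 top [ 0.4974 -0.184 ]
[489. 215.] 2645 ctr [ 0.6434 -0.2616] ext [0.029 0.044] zmax 0.0595 top [ 0.6329 -0.2619]
```

View pics/w3.png

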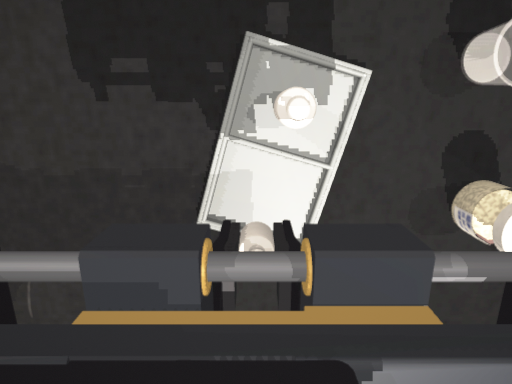

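The wrist view shows the first large weight at (297,105), standing mid-cell in the two-cell tray. The small weight is in the jaws over the free cell. Lowering it now.

>>> {"api": "arm_command", "payload": {"plan": [[3,0,0.3,0.002,-0.004,-0.003,1],[3,0,0,0,0,0,1],[1.2,0,0,0,0,0,1],[0.5,0,0,0,0,0,1],[0,0,0,0,0,0,1]]}}

```text
time: 13.42
position: [0.4791, -0.247, 0.0144]
tool_rot: [-0.003, 0.706, 0.003, 0.708]
ft_force: [0.4, -0.1, 0.1]
grip_width: 0.0172
```

```bash
python3 - <<'E'
from h import *
go(.4765,-.2514,.0057)
E
```

```text
t 13.425 pos [ 0.4791 -0.247   0.0144] w 0.0172 F [ 0.4 -0.1  0.1] q6 -0.69
rotvec tool [0.009 0.002 0.001] shift cm tool [ 0.87 -0.43 -0.26] aligned [x,y,z] [ 0.87 -0.44 -0.26]
```

>>> {"api": "arm_command", "payload": {"plan": [[0.4,-0.4,-0.2,0.009,0.002,0,1],[0.2,0,0,0,0,0,1],[0.1,0,0,0,0,0,1],[0,0,0,0,0,0,1]]}}

```text
time: 13.92
position: [0.4781, -0.2525, 0.009]
tool_rot: [-0.001, 0.706, -0.002, 0.708]
ft_force: [-0.1, -0.2, 0.2]
grip_width: 0.0173
```

```bash
python3 - <<'E'
from h import *
go(.4765,-.2514,.0057)
E
```

```text
t 13.925 pos [ 0.4781 -0.2525  0.009 ] w 0.0173 F [-0.1 -0.2  0.2] q6 -0.69
rotvec tool [-0.001  0.003  0.004] shift cm tool [ 0.33  0.11 -0.16] aligned [x,y,z] [ 0.33  0.11 -0.16]
```

>>> {"api": "arm_command", "payload": {"plan": [[0.2,0,-0.1,0,0.003,0.004,1],[0.15,0,0,0,0,0,1],[0,0,0,0,0,0,1]]}}

```text
time: 14.3
position: [0.4771, -0.2527, 0.0064]
tool_rot: [0.0, 0.707, -0.0, 0.707]
ft_force: [-0.3, -0.0, -0.8]
grip_width: 0.0172
```

>>> {"api": "arm_command", "payload": {"plan": [[0.08,0,0,0,0,0,1],[0,0,0,0,0,0,2],[0,0,0,0,0,0,3.5],[0,0,0,0,0,0,3.8],[-2,0,0,0,0,0,3.8],[-4,0,0,0,0,0,3.8],[-4,0,0,0,0,0,8],[0,0,0,0,0,0,8]]}}

```text
time: 15.3
position: [0.4768, -0.2525, 0.107]
tool_rot: [0.001, 0.708, 0.0, 0.707]
ft_force: [0.2, -0.0, -0.6]
grip_width: 0.051
```

```bash
python3 - <<'E'
from h import *
go(.651,-.2605,.10)
E
```

```text
t 15.3 pos [ 0.4768 -0.2525  0.107 ] w 0.051 F [ 0.2 -0.  -0.6] q6 -0.69
rotvec tool [-0.001 -0.001 -0.002] shift cm tool [ 0.68 -0.77 17.42] aligned [x,y,z] [ 0.7  -0.8  17.42]
```

>>> {"api": "arm_command", "payload": {"plan": [[0,-0.2,4.3,0,0,0,8],[0,-0.2,4.3,0,0,0,8],[0,-0.2,4.3,0,0,0,8],[0,-0.2,3.8,0,0,0,8],[0,0,0.4,0,0,0,8],[0,0,0,0,0,0,8]]}}

```text
time: 16.05
position: [0.6467, -0.258, 0.0971]
tool_rot: [0.004, 0.712, 0.003, 0.702]
ft_force: [-0.1, -0.1, -1.0]
grip_width: 0.0799
```

```bash
python3 - <<'E'
from h import *
go(.651,-.2612,.022)
wlook()
E
```

```text
t 16.05 pos [ 0.6467 -0.258   0.0971] w 0.0799 F [-0.1 -0.1 -1. ] q6 -0.54
rotvec tool [-0.003 -0.015 -0.01 ] shift cm tool [ 7.5  -0.4   0.54] aligned [x,y,z] [ 7.51 -0.32  0.43]
[243.  32.] 2318 ctr [ 0.6389 -0.1492] ext [0.046 0.045] zmax 0.0427 top [ 0.6382 -0.1462]
[469.   8.] 1055 ctr [ 0.7792 -0.1269] ext [0.026 0.013] zmax 0.0527 top [ 0.782  -0.1316]
[44. 99.] 1951 ctr [ 0.5001 -0.1839] ext [0.024 0.027] zmax 0.0504 top [ 0.4997 -0.184 ]
[463. 188.] 5281 ctr [ 0.7931 -0.2487] ext [0.047 0.057] zmax 0.0728 top [ 0.7895 -0.2456]
[266. 214.] 3864 ctr [ 0.6516 -0.2611] ext [0.044 0.043] zmax 0.0604 top [ 0.652  -0.2606]
[ 38. 192.] 596 ctr [ 0.4778 -0.252 ] ext [0.019 0.018] zmax 0.0321 top [ 0.4782 -0.2516]
```

>>> {"api": "arm_command", "payload": {"plan": [[0,-0.2,0.4,-0.003,-0.015,-0.01,8],[0,0,0,0,0,0,8],[2,0,0,0,0,0,8],[2,0,0,0,0,0,8],[1.5,0,0,0,0,0,8],[0,0,0,0,0,0,8]]}}

```text
time: 16.85
position: [0.6464, -0.2596, 0.0366]
tool_rot: [0.001, 0.709, 0.0, 0.706]
ft_force: [-0.0, -0.2, -0.2]
grip_width: 0.0802
```

```bash
python3 - <<'E'
from h import *
go(.6516,-.2611,.022)
E
```

```text
t 16.85 pos [ 0.6464 -0.2596  0.0366] w 0.0802 F [-0.  -0.2 -0.2] q6 -0.54
rotvec tool [-0.002 -0.004 -0.002] shift cm tool [ 1.46 -0.15  0.53] aligned [x,y,z] [ 1.46 -0.15  0.52]
```

>>> {"api": "arm_command", "payload": {"plan": [[0.7,-0.1,0.5,-0.002,-0.004,-0.002,8],[0.6,0,0,0,0,0,8],[0,0,0,0,0,0,8],[0,0,0,0,0,0,3.8],[0,0,0,0,0,0,3.8],[0,0,0,0,0,0,3.8],[0,0,0,0,0,0,3.8],[0,0,0,0,0,0,3.8]], "grip_force": 15}}

```text
time: 17.85
position: [0.6532, -0.2614, 0.0245]
tool_rot: [-0.001, 0.706, -0.001, 0.708]
ft_force: [0.3, 0.0, -0.6]
grip_width: 0.0434
```

>>> {"api": "arm_command", "payload": {"plan": [[-1,0,0,0,0,0,3.8],[-3,0,0,0,0,0,3.8],[-3,0,0,0,0,0,3.8],[-2.5,0,0,0,0,0,3.8],[0,4,-1.7,0,0,0,3.8],[0,4.5,-1.9,0,0,0,3.8],[0,4.5,-1.9,0,0,0,3.8],[0,4.5,-1.9,0,0,0,3.8],[0,4.5,-1.9,0,0,0,3.8],[0,4.5,-1.9,0,0,0,3.8],[0,4,-1.6,0,0,0,3.8],[0,0,0,0,0,0,3.8]]}}

```text
time: 19.35
position: [0.524, 0.0503, 0.1279]
tool_rot: [-0.001, 0.702, -0.003, 0.713]
ft_force: [-0.2, 0.1, -0.4]
grip_width: 0.0435
```

```bash
python3 - <<'E'
from h import *
go(.4985,.098,.11)
E
```

```text
t 19.35 pos [0.524  0.0503 0.1279] w 0.0435 F [-0.2  0.1 -0.4] q6 -0.11
rotvec tool [-0.003  0.016  0.006] shift cm tool [ 1.72  4.78 -2.59] aligned [x,y,z] [ 1.79  4.77 -2.55]
```

>>> {"api": "arm_command", "payload": {"plan": [[0.8,2.3,-1.3,-0.003,0.016,0.006,3.8],[0.8,2.3,-1.2,0,0,0,3.8],[0,0,0,0,0,0,3.8],[0,0,0,0,0,0,3.8]]}}

```text
time: 19.85
position: [0.5042, 0.0946, 0.114]
tool_rot: [-0.001, 0.704, -0.001, 0.71]
ft_force: [0.7, -0.2, -0.9]
grip_width: 0.0429
```

```bash
python3 - <<'E'
from h import *
go(.4985,.098,.0275)
p,d,W=wlook("w4")
# tray three: pixels at rim/floor that are pale and low
g=cv2.cvtColor(p,cv2.COLOR_BGR2GRAY);m=((g>90)&(W[...,2]<.016)&(d>0)&(W[...,1]>.03)&(W[...,1]<.3)&(W[...,0]<.58))
n,L,s,c=cv2.connectedComponentsWithStats(cv2.morphologyEx(m.astype(np.uint8),cv2.MORPH_CLOSE,np.ones((5,5))))
i=1+np.argmax(s[1:,4]);P=W[(L==i)&m][:,:2];print(s[i],cv2.minAreaRect((P*1000).astype(np.float32)))
E
```

```text
t 19.85 pos [0.5042 0.0946 0.114 ] w 0.0429 F [ 0.7 -0.2 -0.9] q6 -0.03
rotvec tool [-0.     0.01   0.002] shift cm tool [ 8.64  0.36 -0.65] aligned [x,y,z] [ 8.65  0.34 -0.57]
[439.  63.] 1614 ctr [0.6362 0.1925] ext [0.026 0.027] zmax 0.0473 top [0.6359 0.1923]
[  157     0   155   234 24772] ((491.7538146972656, 147.484619140625), (96.87567901611328, 202.70936584472656), 8.777480125427246)
```

View pics/w4.png

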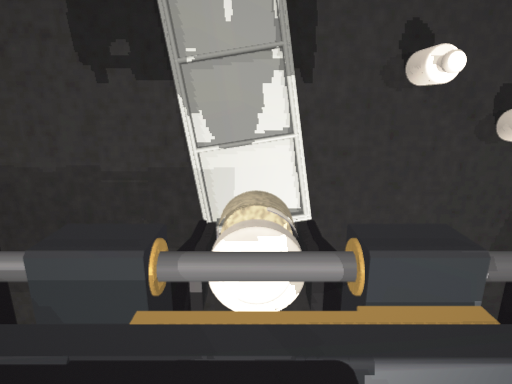

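The jar is held at (256,240) over the near cell of the three-cell tray. The tray's yaw and position agree with the top-camera measurement. Lowering it.

>>> {"api": "arm_command", "payload": {"plan": [[0,0.3,-0.5,0,0.01,0.002,3.8],[0,0,0,0,0,0,3.8],[2.5,0,0,0,0,0,3.8],[2.5,0,0,0,0,0,3.8],[1.5,0,0,0,0,0,3.8],[0.5,0,0,0,0,0,3.8],[0,0,0,0,0,0,3.8]]}}

```text
time: 20.78
position: [0.5031, 0.095, 0.0438]
tool_rot: [0.001, 0.705, -0.002, 0.709]
ft_force: [-0.2, -0.4, 0.1]
grip_width: 0.0429
```

```bash
python3 - <<'E'
from h import *
go(.4985,.098,.0275)
E
```

```text
t 20.775 pos [0.5031 0.095  0.0438] w 0.0429 F [-0.2 -0.4  0.1] q6 -0.03
rotvec tool [-0.004  0.005  0.   ] shift cm tool [ 1.63  0.29 -0.47] aligned [x,y,z] [ 1.63  0.3  -0.46]
```

>>> {"api": "arm_command", "payload": {"plan": [[0.6,0.2,-0.3,-0.004,0.005,0,3.8],[0.4,0.1,-0.1,0,0,0,3.8],[0.2,0,0,0,0,0,3.8],[0,0,0,0,0,0,3.8]]}}

```text
time: 21.28
position: [0.5, 0.0984, 0.0325]
tool_rot: [-0.0, 0.706, 0.0, 0.708]
ft_force: [0.7, 0.0, -0.6]
grip_width: 0.0431
```

```bash
python3 - <<'E'
from h import *
go(.4985,.098,.0275)
E
```

```text
t 21.275 pos [0.5    0.0984 0.0325] w 0.0431 F [ 0.7  0.  -0.6] q6 -0.03
rotvec tool [0.    0.003 0.   ] shift cm tool [ 0.5  -0.04 -0.15] aligned [x,y,z] [ 0.5  -0.04 -0.15]
```

>>> {"api": "arm_command", "payload": {"plan": [[0.2,0,0,0,0.003,0,3.8],[0.15,0,0,0,0,0,3.8],[0.15,0,0,0,0,0,3.8],[0,0,0,0,0,0,3.8]]}}

```text
time: 21.78
position: [0.5004, 0.0984, 0.0274]
tool_rot: [-0.0, 0.707, 0.0, 0.707]
ft_force: [-0.5, -0.0, 0.3]
grip_width: 0.0433
```

>>> {"api": "arm_command", "payload": {"plan": [[0,0,0,0,0,0,5],[0,0,0,0,0,0,6],[0,0,0,0,0,0,6],[-3,0,0,0,0,0,6],[-4,0,0,0,0,0,6],[-3,0,0,0,0,0,6],[0,2.3,3.4,0,0,0,6],[0,2.4,3.5,0,0,0,6],[0,2.4,3.4,0,0,0,6],[0,2.2,3.2,0,0,0,6],[0,0,0,0,0,0,6],[0,0,0,0,0,0,6]]}}

```text
time: 23.28
position: [0.6365, 0.1933, 0.1299]
tool_rot: [-0.0, 0.708, -0.001, 0.706]
ft_force: [-0.1, 0.1, -0.5]
grip_width: 0.0599
```

```bash
python3 - <<'E'
from h import *
go(.6367,.1925,.005)
wlook()
E
```

```text
t 23.275 pos [0.6365 0.1933 0.1299] w 0.0599 F [-0.1  0.1 -0.5] q6 0.13
rotvec tool [-0.001 -0.003  0.001] shift cm tool [12.49 -0.07  0.06] aligned [x,y,z] [12.49 -0.08  0.02]
[350.  17.] 272 ctr [0.7082 0.3285] ext [0.025 0.022] zmax 0.0177 top [0.7077 0.3273]
[418.  24.] 4191 ctr [0.7517 0.3161] ext [0.062 0.046] zmax 0.072 top [0.7589 0.3114]
[259. 189.] 890 ctr [0.6375 0.1929] ext [0.026 0.027] zmax 0.0473 top [0.6376 0.1935]
[352. 234.] 576 ctr [0.7193 0.1527] ext [0.024 0.017] zmax 0.0419 top [0.7194 0.1507]
```

>>> {"api": "arm_command", "payload": {"plan": [[3,0,0.1,0,-0.003,0,6],[3,0,0,0,0,0,6],[2.5,0,0,0,0,0,6],[0,0,0,0,0,0,6]]}}

```text
time: 23.82
position: [0.6338, 0.1901, 0.0443]
tool_rot: [0.001, 0.708, -0.002, 0.706]
ft_force: [0.5, -0.2, 0.7]
grip_width: 0.0606
```

```bash
python3 - <<'E'
from h import *
go(.6375,.1928,.005)
E
```

```text
t 23.825 pos [0.6338 0.1901 0.0443] w 0.0606 F [ 0.5 -0.2  0.7] q6 0.13
rotvec tool [-0.004 -0.002  0.001] shift cm tool [3.93 0.27 0.38] aligned [x,y,z] [3.93 0.27 0.37]
```

>>> {"api": "arm_command", "payload": {"plan": [[1.5,0.25,0.35,-0.004,-0.002,0,6],[1.2,0,0,0,0,0,6],[0.7,0,0,0,0,0,6],[0.3,0,0,0,0,0,6],[0,0,0,0,0,0,6]]}}

```text
time: 24.45
position: [0.639, 0.1924, 0.008]
tool_rot: [-0.0, 0.706, -0.0, 0.709]
ft_force: [-0.3, -0.3, 0.3]
grip_width: 0.0601
```

```bash
python3 - <<'E'
from h import *
go(.6375,.1928,.005)
E
```

```text
t 24.45 pos [0.639  0.1924 0.008 ] w 0.0601 F [-0.3 -0.3  0.3] q6 0.13
rotvec tool [-0.     0.004  0.001] shift cm tool [ 0.3   0.04 -0.15] aligned [x,y,z] [ 0.3   0.04 -0.15]
```

>>> {"api": "arm_command", "payload": {"plan": [[0.3,0,-0.15,0,0.003,0,6],[0,0,0,0,0,0,2],[0,0,0,0,0,0,2],[0,0,0,0,0,0,2],[0,0,0,0,0,0,2],[0,0,0,0,0,0,2]], "grip_force": 25}}

```text
time: 25.2
position: [0.6381, 0.1926, 0.0059]
tool_rot: [-0.0, 0.706, -0.0, 0.708]
ft_force: [-0.8, -0.5, -0.2]
grip_width: 0.0264
```

>>> {"api": "arm_command", "payload": {"plan": [[-2,0,0,0,0,0,2],[-3,0,0,0,0,0,2],[-3,0,0,0,0,0,2],[0,1.1,-4,0,0,0,2],[0,1.1,-4,0,0,0,2],[0,1.1,-4,0,0,0,2],[0,0.6,-2.5,0,0,0,2],[0,0,0,0,0,0,2],[0,0,0,0,0,0,2]]}}

```text
time: 26.32
position: [0.4929, 0.2328, 0.0965]
tool_rot: [0.001, 0.702, 0.0, 0.712]
ft_force: [1.0, 0.7, -2.2]
grip_width: 0.0259
```

```bash
python3 - <<'E'
from h import *
go(.478,.237,.008)
E
```

```text
t 26.325 pos [0.4929 0.2328 0.0965] w 0.0259 F [ 1.   0.7 -2.2] q6 0.24
rotvec tool [-0.001  0.015 -0.002] shift cm tool [ 8.83  0.4  -1.62] aligned [x,y,z] [ 8.85  0.42 -1.49]
```

Contact in the tray should come at TCP z of about 0.009.

>>> {"api": "arm_command", "payload": {"plan": [[0,0.4,-1.5,0,0.015,-0.002,2],[0,0,0,0,0,0,2],[2.5,0,0,0,0,0,2],[2.5,0,0,0,0,0,2],[1.8,0,0,0,0,0,2],[0,0,0,0,0,0,2]]}}

```text
time: 27.08
position: [0.4839, 0.2369, 0.0273]
tool_rot: [0.002, 0.705, -0.001, 0.709]
ft_force: [0.2, 0.8, -1.7]
grip_width: 0.026
```

```bash
python3 - <<'E'
from h import *
go(.478,.237,.009)
E
```

```text
t 27.075 pos [0.4839 0.2369 0.0273] w 0.026 F [ 0.2  0.8 -1.7] q6 0.25
rotvec tool [-0.004  0.007 -0.001] shift cm tool [ 1.82  0.01 -0.6 ] aligned [x,y,z] [ 1.83  0.01 -0.59]
```

>>> {"api": "arm_command", "payload": {"plan": [[0.6,0,-0.5,-0.004,0.007,0,2],[0.5,0,0,0,0,0,2],[0.3,0,0,0,0,0,2],[0.1,0,0,0,0,0,2],[0,0,0,0,0,0,2]]}}

```text
time: 27.7
position: [0.4807, 0.2373, 0.0132]
tool_rot: [0.001, 0.706, 0.001, 0.708]
ft_force: [-0.5, -0.7, -1.3]
grip_width: 0.0264
```

```bash
python3 - <<'E'
from h import *
go(.478,.237,.009)
E
```

```text
t 27.7 pos [0.4807 0.2373 0.0132] w 0.0264 F [-0.5 -0.7 -1.3] q6 0.25
rotvec tool [ 0.     0.004 -0.002] shift cm tool [ 0.42 -0.03 -0.27] aligned [x,y,z] [ 0.42 -0.03 -0.27]
```

>>> {"api": "arm_command", "payload": {"plan": [[0.2,0,-0.2,0,0.004,0,2],[0.15,0,0,0,0,0,2],[0.1,0,0,0,0,0,2],[0,0,0,0,0,0,2]]}}

```text
time: 28.2
position: [0.4789, 0.2374, 0.0089]
tool_rot: [0.001, 0.707, 0.001, 0.707]
ft_force: [0.6, 0.2, -0.1]
grip_width: 0.0259
```

Down. Release it, then go to the beaker at (0.639, -0.149).

>>> {"api": "arm_command", "payload": {"plan": [[0,0,0,0,0,0,3],[0,0,0,0,0,0,3.8],[0,0,0,0,0,0,3.8],[-2,0,0,0,0,0,3.8],[-4,0,0,0,0,0,3.8],[-4,0,0,0,0,0,8],[0,-4.5,1.9,0,0,0,8],[0,-4.5,1.9,0,0,0,8],[0,-4.5,1.9,0,0,0,8],[0,-4.5,1.9,0,0,0,8],[0,-4.5,1.9,0,0,0,8],[0,0,0,0,0,0,8]]}}

```text
time: 29.7
position: [0.5795, 0.0063, 0.1136]
tool_rot: [-0.001, 0.704, 0.002, 0.71]
ft_force: [-0.3, -0.6, -0.6]
grip_width: 0.0796
```

```bash
python3 - <<'E'
from h import *
go(.639,-.149,.11)
E
```

```text
t 29.7 pos [0.5795 0.0063 0.1136] w 0.0796 F [-0.3 -0.6 -0.6] q6 -0.19
rotvec tool [ 0.004  0.008 -0.002] shift cm tool [  0.38 -15.55   5.89] aligned [x,y,z] [  0.36 -15.53   5.95]
```

>>> {"api": "arm_command", "payload": {"plan": [[0,-4,1.5,0.004,0.008,0,8],[0,-4,1.5,0,0,0,8],[0,-4,1.5,0,0,0,8],[0,-3,1.2,0,0,0,8],[0,0,0,0,0,0,8],[0,0,0,0,0,0,8]]}}

```text
time: 30.45
position: [0.6338, -0.141, 0.1116]
tool_rot: [0.001, 0.71, 0.004, 0.704]
ft_force: [-0.3, 0.3, -0.2]
grip_width: 0.08
```

```bash
python3 - <<'E'
from h import *
go(.639,-.149,.014)
wlook()
E
```

```text
t 30.45 pos [ 0.6338 -0.141   0.1116] w 0.08 F [-0.3  0.3 -0.2] q6 -0.4
rotvec tool [ 0.003 -0.008 -0.007] shift cm tool [ 9.75 -0.87  0.59] aligned [x,y,z] [ 9.76 -0.8   0.52]
[459. 162.] 3342 ctr [ 0.7811 -0.1124] ext [0.034 0.039] zmax 0.0735 top [ 0.7755 -0.1102]
[264. 215.] 1579 ctr [ 0.6387 -0.1492] ext [0.045 0.046] zmax 0.0426 top [ 0.6388 -0.1516]
[109. 239.] 207 ctr [ 0.5069 -0.1814] ext [0.01 0.02] zmax 0.0317 top [ 0.5106 -0.1812]
```

>>> {"api": "arm_command", "payload": {"plan": [[0,-0.8,0.5,0.003,-0.008,-0.007,8],[0,0,0,0,0,0,8],[2.5,0,0,0,0,0,8],[2,0,0,0,0,0,8],[1,0,0,0,0,0,8],[0,0,0,0,0,0,8]]}}

```text
time: 31.25
position: [0.6392, -0.1453, 0.0565]
tool_rot: [-0.002, 0.707, 0.002, 0.708]
ft_force: [-0.1, 0.4, 0.7]
grip_width: 0.0799
```

```bash
python3 - <<'E'
from h import *
go(.639,-.149,.014)
E
```

```text
t 31.25 pos [ 0.6392 -0.1453  0.0565] w 0.0799 F [-0.1  0.4  0.7] q6 -0.4
rotvec tool [0.005 0.002 0.001] shift cm tool [ 4.25 -0.37 -0.03] aligned [x,y,z] [ 4.25 -0.37 -0.02]
```

>>> {"api": "arm_command", "payload": {"plan": [[1.3,-0.3,0,0.005,0.002,0,8],[1.3,0,0,0,0,0,8],[1,0,0,0,0,0,8],[0.5,0,0,0,0,0,8],[0,0,0,0,0,0,8]]}}

```text
time: 31.88
position: [0.6402, -0.1489, 0.0138]
tool_rot: [-0.0, 0.707, -0.001, 0.708]
ft_force: [0.5, 0.2, 0.5]
grip_width: 0.0801
```

```bash
python3 - <<'E'
from h import *
go(.639,-.149,.014)
E
```

```text
t 31.875 pos [ 0.6402 -0.1489  0.0138] w 0.0801 F [0.5 0.2 0.5] q6 -0.4
rotvec tool [-0.     0.001  0.001] shift cm tool [-0.02 -0.01 -0.12] aligned [x,y,z] [-0.02 -0.01 -0.12]
```

>>> {"api": "arm_command", "payload": {"plan": [[0,0,-0.1,0,0,0,5.5],[0,0,0,0,0,0,4],[0,0,0,0,0,0,4],[0,0,0,0,0,0,4],[0,0,0,0,0,0,4],[0,0,0,0,0,0,4]], "grip_force": 4}}

```text
time: 32.62
position: [0.64, -0.1492, 0.0152]
tool_rot: [-0.001, 0.706, -0.001, 0.708]
ft_force: [0.3, -0.2, -0.0]
grip_width: 0.0434
```

>>> {"api": "arm_command", "payload": {"plan": [[-1,0,0,0,0,0,4],[-2,0,0,0,0,0,4],[-3,0,0,0,0,0,4],[-3,0,0,0,0,0,4],[0,0,0,0,0,0,4]]}}

```text
time: 33.25
position: [0.6408, -0.1494, 0.1127]
tool_rot: [-0.001, 0.704, -0.001, 0.71]
ft_force: [0.6, 0.9, -0.8]
grip_width: 0.0437
```

```bash
python3 - <<'E'
from h import *
go(.4885,.168,.12)
wlook("w5")
E
```

```text
t 33.25 pos [ 0.6408 -0.1494  0.1127] w 0.0437 F [ 0.6  0.9 -0.8] q6 -0.4
rotvec tool [-0.     0.007  0.004] shift cm tool [ -0.96  31.74 -15.23] aligned [x,y,z] [ -0.73  31.74 -15.23]
[447. 149.] 3219 ctr [ 0.7815 -0.1126] ext [0.035 0.039] zmax 0.0731 top [ 0.7754 -0.1109]
```

View pics/w5.png

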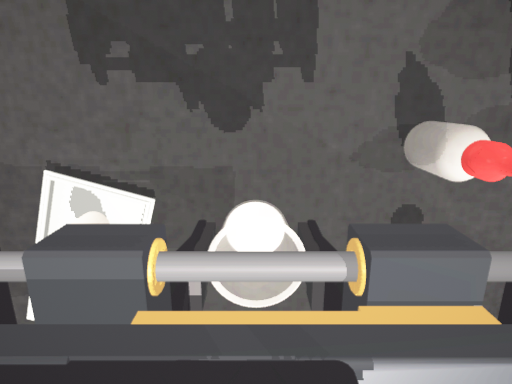

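The beaker is held upright in the jaws at (255,255), and the dropper bottle is untouched at (450,150). Moving it to the middle cell of the three-cell tray.

>>> {"api": "arm_command", "payload": {"plan": [[-0.3,4,-1.9,0,0.007,0.004,4],[-0.3,4,-1.9,0,0,0,4],[0,4,-1.9,0,0,0,4],[0,4,-1.9,0,0,0,4],[0,4,-1.9,0,0,0,4],[0,4,-1.9,0,0,0,4],[0,4,-1.9,0,0,0,4],[0,2,-1,0,0,0,4],[0,0,0,0,0,0,4],[0,0,0,0,0,0,4]]}}

```text
time: 34.55
position: [0.4869, 0.1584, 0.1114]
tool_rot: [0.001, 0.713, -0.001, 0.701]
ft_force: [-0.8, -0.4, 0.1]
grip_width: 0.0435
```

```bash
python3 - <<'E'
from h import *
go(.4885,.168,.018)
wlook()
E
```

```text
t 34.55 pos [0.4869 0.1584 0.1114] w 0.0435 F [-0.8 -0.4  0.1] q6 0.09
rotvec tool [-0.003 -0.017 -0.001] shift cm tool [9.34 0.95 0.32] aligned [x,y,z] [9.34 0.96 0.16]
[247.  91.] 1183 ctr [0.4782 0.2376] ext [0.026 0.026] zmax 0.0505 top [0.4786 0.2375]
[288. 300.] 504 ctr [0.5035 0.0917] ext [0.035 0.025] zmax 0.0633 top [0.5087 0.0881]
```

>>> {"api": "arm_command", "payload": {"plan": [[0,0.9,0.1,-0.003,-0.017,0,4],[0,0,0,0,0,0,4],[2.5,0,0,0,0,0,4],[2.5,0,0,0,0,0,4],[1.8,0,0,0,0,0,4],[0,0,0,0,0,0,4]]}}

```text
time: 35.35
position: [0.4921, 0.1651, 0.0424]
tool_rot: [0.002, 0.705, -0.001, 0.709]
ft_force: [0.2, 0.5, -0.0]
grip_width: 0.0438
```

```bash
python3 - <<'E'
from h import *
go(.4885,.168,.018)
E
```

```text
t 35.35 pos [0.4921 0.1651 0.0424] w 0.0438 F [ 0.2  0.5 -0. ] q6 0.11
rotvec tool [-0.005  0.006 -0.001] shift cm tool [ 2.43  0.28 -0.38] aligned [x,y,z] [ 2.44  0.29 -0.36]
```

>>> {"api": "arm_command", "payload": {"plan": [[0.8,0.25,-0.3,-0.005,0.006,0,4],[0.6,0,0,0,0,0,4],[0.4,0,0,0,0,0,4],[0.2,0,0,0,0,0,4],[0,0,0,0,0,0,4]]}}

```text
time: 35.98
position: [0.4907, 0.1678, 0.0229]
tool_rot: [0.001, 0.706, 0.001, 0.709]
ft_force: [-0.6, -0.3, -0.3]
grip_width: 0.0437
```

```bash
python3 - <<'E'
from h import *
go(.4885,.168,.018)
E
```

```text
t 35.975 pos [0.4907 0.1678 0.0229] w 0.0437 F [-0.6 -0.3 -0.3] q6 0.11
rotvec tool [ 0.     0.004 -0.002] shift cm tool [ 0.49  0.02 -0.23] aligned [x,y,z] [ 0.49  0.02 -0.22]
```

>>> {"api": "arm_command", "payload": {"plan": [[0.2,0,-0.15,0,0.004,0,4],[0.15,0,0,0,0,0,4],[0.1,0,0,0,0,0,4],[0,0,0,0,0,0,4]]}}

```text
time: 36.48
position: [0.4894, 0.1679, 0.0185]
tool_rot: [0.001, 0.707, 0.001, 0.707]
ft_force: [1.0, 1.0, -1.4]
grip_width: 0.0434
```

>>> {"api": "arm_command", "payload": {"plan": [[0.05,0,0,0,0,0,4],[0,0,0,0,0,0,5],[0,0,0,0,0,0,6],[0,0,0,0,0,0,6.5],[-2,0,0,0,0,0,6.5],[-4,0,0,0,0,0,6.5],[-5,0,0,0,0,0,6.5],[-5,0,0,0,0,0,6.5],[0,-5,0,0,0,0,6.5],[0,-5,0,0,0,0,6.5],[0,-5,0,0,0,0,6.5],[0,0,0,0,0,0,6.5]]}}

```text
time: 37.98
position: [0.4912, 0.014, 0.184]
tool_rot: [-0.001, 0.705, 0.001, 0.709]
ft_force: [0.3, 0.5, 0.3]
grip_width: 0.0652
```

```bash
python3 - <<'E'
from h import *
go(.5,0,.2)
f=lambda c,a,t:(R.from_euler('z',-a,degrees=True).as_matrix()[:2,:2]@(np.array(c)-t)).round(4)
p,d=optics.camera("top");W=cloud(d,optics.camera_info("top"));cv2.imwrite("pics/top1.png",p)
m=((W[...,2]>.016)&(W[...,2]<.12)&(d>0)).astype(np.uint8);m[:130]=0;m[:,:110]=0
n,L,s,c=cv2.connectedComponentsWithStats(m)
for i in range(1,n):
    if s[i,4]<15: continue
    P=W[L==i];a=P.min(0);b=P.max(0);q=((a+b)/2)[:2]
    print(c[i].round(),"ctr",q.round(4),"ext",(b-a)[:2].round(3),"zmax",P[:,2].max().round(3),"in3",f(q,8.77,[.488,.1675]),"in2",f(q,-16.13,[.4862,-.2177]))
E
```

```text
t 37.975 pos [0.4912 0.014  0.184 ] w 0.0652 F [0.3 0.5 0.3] q6 -0.2
rotvec tool [ 0.003  0.005 -0.   ] shift cm tool [-1.6  -1.4   0.89] aligned [x,y,z] [-1.6  -1.4   0.88]
[280. 139.] ctr [ 0.7817 -0.1134] ext [0.037 0.039] zmax 0.107 in3 [ 0.2474 -0.3224] in2 [0.2549 0.1823]
[332. 137.] ctr [ 0.7893 -0.2497] ext [0.04  0.056] zmax 0.093 in3 [ 0.2341 -0.4583] in2 [0.3001 0.0534]
[447. 134.] ctr [ 0.7887 -0.5436] ext [0.029 0.042] zmax 0.064 in3 [ 0.1888 -0.7487] in2 [ 0.3812 -0.2291]
[216. 147.] ctr [0.7662 0.0473] ext [0.037 0.064] zmax 0.066 in3 [ 0.2566 -0.1612] in2 [0.1954 0.3323]
[492. 166.] ctr [ 0.7004 -0.6532] ext [0.1   0.099] zmax 0.051 in3 [ 0.0848 -0.8435] in2 [ 0.3267 -0.3588]
[115. 162.] ctr [0.7351 0.3037] ext [0.073 0.036] zmax 0.068 in3 [0.265  0.0969] in2 [0.0942 0.57  ]
[178. 168.] ctr [0.7179 0.1461] ext [0.026 0.026] zmax 0.045 in3 [ 0.224  -0.0562] in2 [0.1215 0.4139]
[445. 222.] ctr [ 0.5624 -0.5236] ext [0.058 0.052] zmax 0.084 in3 [-0.0319 -0.6943] in2 [ 0.1581 -0.2726]
[313. 253.] ctr [ 0.4963 -0.184 ] ext [0.024 0.025] zmax 0.054 in3 [-0.0454 -0.3486] in2 [0.0003 0.0352]
[162. 259.] ctr [0.4905 0.1806] ext [0.037 0.017] zmax 0.049 in3 [0.0045 0.0126] in2 [-0.1065  0.3838]
[340. 260.] ctr [ 0.4755 -0.2517] ext [0.017 0.016] zmax 0.037 in3 [-0.0763 -0.4124] in2 [-0.0009 -0.0356]
[141. 266.] ctr [0.4778 0.2365] ext [0.026 0.027] zmax 0.056 in3 [0.0005 0.0697] in2 [-0.1342  0.434 ]
```

View pics/top1.png

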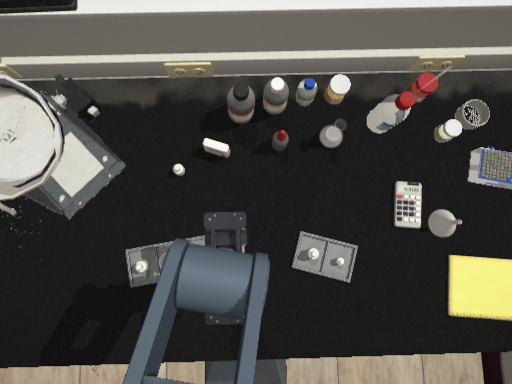

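In the top view the two-cell tray is right, with weights at (313,253) and (340,260). The large weight is in the three-cell tray at (141,266). The arm hides the beaker and jar, so I'll move it aside.

>>> {"api": "arm_command", "payload": {"plan": [[-1.5,-4,1,0,0,0,6.5],[0,-4,1,0,0,0,6.5],[0,-4,1,0,0,0,6.5],[0,-4,0,0,0,0,6.5],[0,0,0,0,0,0,6.5],[0,0,0,0,0,0,6.5]]}}

```text
time: 38.78
position: [0.5221, -0.1391, 0.1978]
tool_rot: [-0.003, 0.707, 0.007, 0.708]
ft_force: [-0.8, 0.2, -0.3]
grip_width: 0.065
```

```bash
python3 - <<'E'
from h import *
go(.5,0,.2)
f=lambda c:(R.from_euler('z',-8.77,degrees=True).as_matrix()[:2,:2]@(np.array(c)-[.488,.1675])).round(4)
p,d=optics.camera("top");W=cloud(d,optics.camera_info("top"))
m=((W[...,2]>.016)&(W[...,2]<.12)&(d>0)).astype(np.uint8);m[:235]=0;m[300:]=0;m[:,:110]=0;m[:,240:]=0
n,L,s,c=cv2.connectedComponentsWithStats(m)
for i in range(1,n):
    if s[i,4]<15: continue
    P=W[L==i];a=P.min(0);b=P.max(0);q=((a+b)/2)[:2]
    print(c[i].round(),"ext",(b-a)[:2].round(3),"zmax",P[:,2].max().round(3),"in3",f(q))
s,_=optics.camera("scene")
cv2.imwrite("pics/fin.png",np.hstack([cv2.resize(p[220:300,110:240],(520,320)),cv2.resize(s[230:370,210:340],None,fx=2,fy=2)[:320] if 0 else cv2.resize(s[230:370,210:340],(280,320))]))
E
```

```text
t 38.775 pos [ 0.5221 -0.1391  0.1978] w 0.065 F [-0.8  0.2 -0.3] q6 -0.49
rotvec tool [ 0.015  0.001 -0.006] shift cm tool [-0.14 13.95 -2.  ] aligned [x,y,z] [-0.22 13.91 -2.21]
[197. 256.] ext [0.042 0.043] zmax 0.067 in3 [-0.0004 -0.0711]
[167. 261.] ext [0.043 0.044] zmax 0.049 in3 [-0.0002  0.0002]
[141. 266.] ext [0.026 0.027] zmax 0.055 in3 [0.0006 0.07  ]
```

View pics/fin.png

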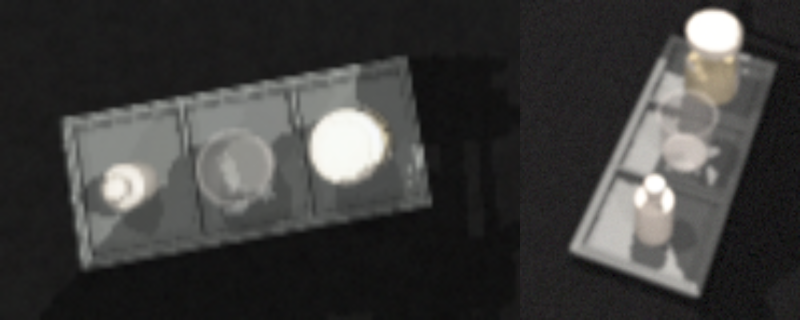

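All three stand upright in the middle of their cells: the weight at (125,187), the beaker at (236,168) and the jar at (348,145).

```bash
python3 -c "
from rig import workorder
print(workorder.hand_in())"
```

```text
the job is handed in; nothing more can be done
None
```

I put both kits together and handed the job in at about 39 s of the 128 s allowed; the hand-in gives no verdict.

- **Two-cell tray:** it holds one large weight and the small weight. In the last top-camera check their centres were within about 1 mm of the cell centres.
- **Three-cell tray:** it holds the other large weight, the beaker and the jar. Their centres were also within about 1 mm, and all three stood upright in the last picture.
- **Bystanders:** the dropper bottle and the timer measured less than 1 mm from where they started. I left the off-size look-alike weight (about 43 mm high) where it stood.

- **First grasp:** my first grasp of a large weight drifted about 9 mm off centre and pushed the weight about 7 mm. I released it, re-centred and gripped again.
- **Wrist force:** it read only a few newtons throughout.
- **Final checks:** none failed or disagreed. They rely on the tray positions from the first top picture. A later wrist view confirmed the three-cell tray's position and angle, but I checked the two-cell tray only by eye.

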